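# Find the sound spring latch by feel and fit its escutcheon

## Task

Test both spring latches, first the one beside the open drawer, then the other: press each thumb pad gently until its lever clicks down, but ease off at about 12 N if it has not clicked, for a latch that stiff must not be forced. One latch is sound and its lever stays down: leave it so, and only after both tests fit the copper escutcheon over that latch's brass stud so that it lies flat on the case. Do not disturb the ring handle or the cup hooks.

Things in the scene. Friction and masses are not known exactly. Their poses are not given: they have to be found in the camera images.
- lock_a: spring latch on the robot’s left (+y), beside the open drawer; fixed to the bench: a bronze case 90 (x) x 56 (y) x 36 mm high; origin at the centre of its underside; thumb lever at its -x end, brass bolt nose at +x. A brass stud of 10 mm diameter stands 22 mm up from the case top, 15 mm from the case centre towards +x (tip narrowed to 5 mm, 58 mm above the bench). Either may be the stiff one
- thumb_a (a joint): thumb lever of lock_a, rad; pivot level along the case's y axis, 42 mm to -x of its centre, 40 mm up. 0 = up (rest), 0.30 = down on its stop. Sprung: a sound one needs 5 to 9 N at the pad centre, most at about 0.07, then fades; near 0.2 it snaps down with a click and stays. The stiff one needs over 18 N, does not turn below that and springs back
- pad_a (a point): centre of the top face of the brass thumb pad of lock_a: 26 (along the lever) x 34 mm, 8 mm thick, 55 mm from the pivot, its top 44 mm above the bench at rest and about 16 mm lower when clicked down; its near edge 39 mm clear of the case front. It is the end of a spring-steel tongue on the lever, which flexes about 1 mm per 2.5 N besides the turn of the lever; press it from above with shut fingers
- stud_a (a point): foot of the stud of lock_a, on the top face of the case (36 mm above the bench)
- lock_b: spring latch on the right (-y); fixed to the bench: a bronze case 90 (x) x 56 (y) x 36 mm high; origin at the centre of its underside; thumb lever at its -x end, brass bolt nose at +x. A brass stud of 10 mm diameter stands 22 mm up from the case top, 15 mm from the case centre towards +x (tip narrowed to 5 mm, 58 mm above the bench). Either may be the stiff one
- thumb_b (a joint): thumb lever of lock_b, rad; pivot level along the case's y axis, 42 mm to -x of its centre, 40 mm up. 0 = up (rest), 0.30 = down on its stop. Sprung: a sound one needs 5 to 9 N at the pad centre, most at about 0.07, then fades; near 0.2 it snaps down with a click and stays. The stiff one needs over 18 N, does not turn below that and springs back
- pad_b (a point): centre of the top face of the brass thumb pad of lock_b: 26 (along the lever) x 34 mm, 8 mm thick, 55 mm from the pivot, its top 44 mm above the bench at rest and about 16 mm lower when clicked down; its near edge 39 mm clear of the case front. It is the end of a spring-steel tongue on the lever, which flexes about 1 mm per 2.5 N besides the turn of the lever; press it from above with shut fingers
- stud_b (a point): foot of the stud of lock_b, on the top face of the case (36 mm above the bench)
- escutcheon: loose tarnished copper escutcheon ring, 40 mm outside diameter, 17 mm hole, 14 mm thick, about 60 g, lying flat on the bench; origin at the centre of its underside, z up through the hole
- ring_handle: bystander: blackened iron ring handle lying flat, ring 74 mm across, 10 mm thick, with a 36 x 30 mm plate at its -x side; origin at the ring's centre
- cup_hook_1: bystander: small brass cup hook lying flat, about 58 mm long, 6 mm thick; origin at the centre of its bend
- cup_hook_2: bystander: small brass cup hook lying flat, about 58 mm long, 6 mm thick; origin at the centre of its bend
Not all that is in view belongs to the job. What is shaped like the lock_a but pink or red is not meant.

How it is judged:
On the way, in this order (a step that is already met when the one before it is completed fails the run):
1. the latch beside the drawer (lock_a) has been tested: pressed until it clicked, or with more than 6 N; the escutcheon is not yet on a stud ((value of joint thumb_a above 0.23 rad or contact force between thumb_a and the fingers above 6 N) and horizontal distance between escutcheon and stud_a above 0.02 m and horizontal distance between escutcheon and stud_b above 0.02 m), for 0.1 s.
2. the latch away from the drawer (lock_b) has been tested: pressed until it clicked, or with more than 6 N; the escutcheon is not yet on a stud ((value of joint thumb_b above 0.23 rad or contact force between thumb_b and the fingers above 6 N) and horizontal distance between escutcheon and stud_a above 0.02 m and horizontal distance between escutcheon and stud_b above 0.02 m), for 0.1 s.
At the end, for the whole second after the job is handed in: the lever of the sound latch is clicked down (joint above 0.23) and the other lever is up (below 0.1); the escutcheon lies at rest and flat on the case of that sound latch with its hole over the stud (centre within 6 mm, underside within 3 mm of the case top, tilt below 0.12 rad) (((value of joint thumb_a above 0.23 rad and value of joint thumb_b below 0.1 rad and horizontal distance between escutcheon and stud_a below 0.006 m and z of escutcheon in the frame of stud_a between -0.003 and 0.003 m and angle between escutcheon's own z axis and vertical below 0.12 rad and linear speed of escutcheon below 0.02 m/s) or (value of joint thumb_b above 0.23 rad and value of joint thumb_a below 0.1 rad and horizontal distance between escutcheon and stud_b below 0.006 m and z of escutcheon in the frame of stud_b between -0.003 and 0.003 m and angle between escutcheon's own z axis and vertical below 0.12 rad and linear speed of escutcheon below 0.02 m/s))); the robot touches nothing.
It fails at once if more than 18 N on the thumb lever of lock_a: the latch is forced (contact force between thumb_a and anything else above 18 N).
It fails at once if more than 18 N on the thumb lever of lock_b: the latch is forced (contact force between thumb_b and anything else above 18 N).
It fails at once if ring_handle moved by more than 15 mm (distance of ring_handle from where it was at the start of the episode above 0.015 m).
It fails at once if cup_hook_1 moved by more than 15 mm (distance of cup_hook_1 from where it was at the start of the episode above 0.015 m).
It fails at once if cup_hook_2 moved by more than 15 mm (distance of cup_hook_2 from where it was at the start of the episode above 0.015 m).
It also fails if it takes over 72 s, if anything falls off the work surface, if the arm or the gripper's body presses on something with over 40 N, if the wrist force passes 120 N, or if a joint passes its speed limit or range.

## Robot

A 6-joint arm with a two-finger parallel gripper is mounted at the origin on the work surface. World frame = base frame: x ahead of the robot, y to its left, z up, the work surface at z = 0. Lengths are in m, angles in rad, forces in N, time in s.
With the tool pointing down it reaches from about 0.3 to 0.875 m from the base axis. Payload 6.4 kg.
Tool frame: the origin (TCP) lies on the centre line of the jaws, within the pads' length; the fingertips stand 25 mm ahead of it and the grasp point (between the pads) lies 6 mm ahead of it; z points along the fingers, y is the line along which they close (so a half turn about z gives the same grasp; the last joint's range is limited). The gripper opens to 85 mm and grips with 20 to 120 N. Pads are 22 mm wide; open, the fingers measure 114 mm over their backs; the gripper's body (76 mm by 85 mm) begins 54 mm behind the grasp point. The pads swing forward as they close: fully open they stand 13 mm farther back than shut.
Start: joints at [-1.549, 0.181, 1.607, -0, 1.354, -0.206], TCP at [0.13, -0.56, 0.256] pointing down, gripper open.
Joint ranges: [-2.99, 2.99], [-0.89, 2.07], [0.3, 2.58], [-1.14, 4.28], [0, 2.63], [-3.12, 3.12]. Speed limits (rad/s): [2.57, 2.57, 3.01, 3.14, 3.14, 3.14].

## Interface

Orientations are given as a unit quaternion [w, x, y, z].
In Python, from bench import get_obs, camera, hand_in, spot_in gives the robot as it stands.
- The arm moves only by the shell command python3 -m jog 'ROWS'. ROWS is JSON, one flat list of numbers, 7 for each row, row after row: the shift along the tool's x, y, z in m, then the turn, a rotation vector about the tool's x, y, z in rad, then the closure, from 0 (fully open) to 1 (shut). A call has 1 to 20 rows; each row is the pose to reach, as a shift and turn from the pose commanded when the call began, along the tool's axes at that moment; what a row does not reach only later rows make up. A row lasts 1/8 s, in which the tool goes at most 62.5 mm and 10.7 degrees, less where a joint would pass 70% of its speed; a pose out of reach is approached as far as the arm can. A call with a gripper value outside its range is refused whole. The fingers move at their own pace and stop on an object; the grip force is fixed at half the most. Time passes only in rows, so rows that repeat a pose let the fingers close. It gives the time, the measured TCP pose, the force, the opening and the grip force at its end, in the units of the state.
- get_obs(): the state, without advancing time (a new reading comes with each control period).
- camera(name): name is "side" or "top" or "wrist"; returns a dict with "frame" (420x560x3 uint8, red, green, blue), "mtx" (3x3 intrinsics, pixels), "extrinsics" (4x4, takes a point from camera to world coordinates). Camera axes: x right, y up, looking along -z (the intrinsics and any distortion apply to the point x, -y, -z); pixel columns grow to the right and rows downward; lengths in m; the calibration is good to about 2 mm. The wrist camera is an equidistant fisheye: a pixel r from the principal point sees the ray r / f radians off the axis. A picture is of the moment at which its call begins. There is no depth.
- hand_in(): hands the job in; it is judged then, once.
Trained networks look in a picture, given as the dict that the camera call returned (one of the last four; its "shot" number tells which), for a name from the list of things; names that differ only in an ending like _2 or _b are one class to them, and where a whole thing is asked for, a point or a joint stands for the part that bears it (a point fixed in the world has none). Each returns a list of dicts, best first, with "confidence" (0 to 1); they miss things now and then, are a little off and sometimes report something else, mostly with a low value. They report only what shows in the picture. A call takes as long as a camera call. They do not tell look-alikes from the thing itself.
- spot_in(picture, name): "xyz" ([x, y, z] in m, in world coordinates, good to about 4 mm: the middle of the surface that is visible of it).
The state is a dict: "time_s": time; "q": joint angles; "dq": joint speeds; "joint_efforts": joint torques, N m; "eef_pos": TCP position; "eef_rot": TCP orientation; "wrist_force": force on the tool from outside, world axes, zero at the start; "torque": the same for the moment, N m; "opening": opening from 0.0 (shut) to 1.0 (fully open); "grasp_force": force on a finger pad.
Only numpy, scipy, OpenCV 4.12 (cv2) and the standard library are available. Lean on these libraries where they do the work, as an engineer would, in place of code of your own. Each camera call takes 0.05 s, during which the arm holds its last target. There are 200 camera calls.

## Working session

There is one attempt and no reset: what is moved stays moved. The work goes in short steps, Python scripts to look and compute and a shell command to move; the robot and the scene stay as the last step left them, time stands still between calls to the robot, and variables do not carry over. Pictures are saved under pics/ and viewed, at most 10 in all, crops included, and the job is handed in when it is done.

```bash
mkdir -p pics; cat > h.py <<'E'
import numpy as np,cv2
from bench import get_obs,camera,hand_in,spot_in
def save(p,n): cv2.imwrite('pics/'+n,p['frame'][:,:,::-1])
def px2w(p,u,v,z):
    # pinhole cameras: pixel -> world at height z
    K=np.array(p['mtx']);E=np.array(p['extrinsics'])
    d=np.linalg.inv(K)@[u,v,1]; d=E[:3,:3]@[d[0],-d[1],-d[2]]; o=E[:3,3]
    return o+d*(z-o[2])/d[2]
def w2px(p,w,fish=False):
    K=np.array(p['mtx']);E=np.array(p['extrinsics'])
    c=E[:3,:3].T@(np.array(w)-E[:3,3]); c=np.array([c[0],-c[1],-c[2]])
    if fish:
        r=np.hypot(c[0],c[1]);t=np.arctan2(r,c[2]);c=np.array([c[0]/r*t,c[1]/r*t,1])
    else: c=c/c[2]
    return (K@c)[:2]
def fish2w(p,u,v,z):
    K=np.array(p['mtx']);E=np.array(p['extrinsics'])
    a=np.linalg.inv(K)@[u,v,1];t=np.hypot(a[0],a[1]);s=np.sin(t)/max(t,1e-9)
    d=E[:3,:3]@[a[0]*s,-a[1]*s,-np.cos(t)];o=E[:3,3]
    return o+d*(z-o[2])/d[2]
E
python3 - <<'E'
from h import *
o=get_obs();print({k:np.round(v,3).tolist() for k,v in o.items()})
p=camera('top');save(p,'top0.png');print(p['mtx'],p['extrinsics'])
for n in ['lock_a','pad_a','stud_a','escutcheon','ring_handle','cup_hook_1']:
    print(n,[(np.round(d['xyz'],3).tolist(),round(d['confidence'],2)) for d in spot_in(p,n)])
s=camera('side');save(s,'side0.png')
for n in ['lock_a','pad_a','escutcheon']:
    print(n,[(np.round(d['xyz'],3).tolist(),round(d['confidence'],2)) for d in spot_in(s,n)])
E
```

```text
{'time_s': 0.0, 'q': [-1.549, 0.182, 1.608, 0.0, 1.354, -0.206], 'dq': [-0.0, 0.002, -0.001, 0.001, 0.001, -0.001], 'joint_efforts': [0.001, -44.487, -35.134, -0.0, 0.009, -0.0], 'eef_pos': [0.13, -0.56, 0.255], 'eef_rot': [-0.001, 0.994, 0.114, 0.0], 'wrist_force': [0.304, -0.707, -0.011], 'torque': [-0.019, 0.041, -0.005], 'grasp_force': 0.0, 'opening': 0.998}
[[434.93268954   0.         283.44437012]
 [  0.         434.93268954 200.38657515]
 [  0.           0.           1.        ]] [[-0.00776562  0.99929261 -0.03679647  0.49848537]
 [-0.99973284 -0.00855964 -0.02147063 -0.00163862]
 [-0.02177041  0.03661991  0.9990921   1.0546302 ]
 [ 0.          0.          0.          1.        ]]
lock_a [([0.584, -0.243, 0.037], 0.83), ([0.75, 0.253, 0.036], 0.77), ([0.545, 0.228, 0.037], 0.71), ([0.328, 0.288, 0.039], 0.63)]
pad_a [([0.29, 0.078, 0.043], 0.85), ([0.466, 0.217, 0.04], 0.79), ([0.685, 0.241, 0.043], 0.76), ([0.258, 0.266, 0.045], 0.75), ([0.509, -0.249, 0.046], 0.63)]
stud_a [([0.75, 0.251, 0.032], 0.94), ([0.333, 0.281, 0.036], 0.83), ([0.542, 0.229, 0.034], 0.78), ([0.37, 0.085, 0.039], 0.69), ([0.585, -0.245, 0.039], 0.57)]
escutcheon []
ring_handle [([0.701, 0.011, 0.011], 0.77), ([0.511, -0.251, 0.046], 0.5)]
cup_hook_1 []
lock_a [([0.549, 0.213, 0.035], 0.97), ([0.327, 0.268, 0.038], 0.75), ([0.754, 0.24, 0.038], 0.73), ([0.374, 0.063, 0.034], 0.67), ([0.589, -0.259, 0.036], 0.65)]
pad_a [([0.51, -0.253, 0.046], 0.81), ([0.25, 0.267, 0.043], 0.72), ([0.682, 0.232, 0.042], 0.64), ([0.297, 0.076, 0.044], 0.55), ([0.468, 0.219, 0.044], 0.5), ([0.546, 0.214, 0.035], 0.47)]
escutcheon [([0.509, -0.025, 0.012], 0.5)]
```

View pics/top0.png

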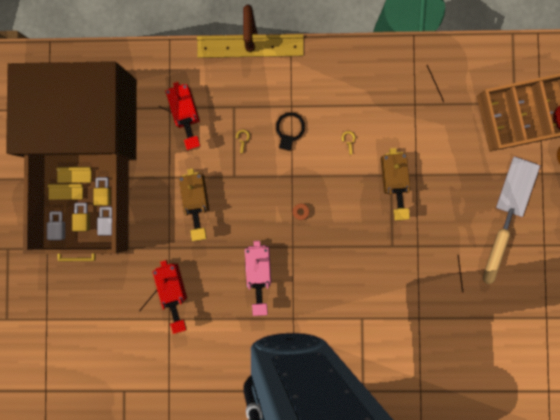

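View pics/side0.png

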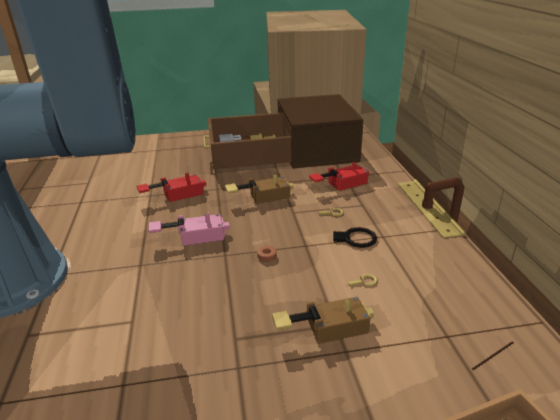

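The top view shows the drawer at far left. The bronze lock_a is at (195,190) with its pad at (197,235), and lock_b is at (396,172) with its pad at (402,213). The copper ring is at (302,212), the iron handle at (290,128), and the hooks at (242,138) and (348,140). The red and pink latches are decoys. The side view agrees.

```bash
cat >> h.py <<'E'
from scipy.spatial.transform import Rotation as R
def tool():
    o=get_obs();q=o['eef_rot'];return np.array(o['eef_pos']),R.from_quat([q[1],q[2],q[3],q[0]])
def shift(w):  # world TCP target -> tool-axis shift
    p,r=tool();return np.round(r.inv().apply(np.array(w)-p),4)
def colour(p,box,lo,hi):  # centroid of HSV range within box u0,v0,u1,v1
    u0,v0,u1,v1=box;h=cv2.cvtColor(p['frame'][v0:v1,u0:u1],cv2.COLOR_RGB2HSV)
    m=cv2.inRange(h,np.array(lo),np.array(hi));y,x=np.nonzero(m);return x.mean()+u0,y.mean()+v0,len(x)
E
python3 - <<'E'
from h import *
p=camera('top')
for n,box,z in [('pad_a',(185,226,210,243),.044),('pad_b',(390,204,414,222),.044)]:
    u,v,k=colour(p,box,(20,120,120),(35,255,255));print(n,u,v,k,px2w(p,u,v,z))
u,v,k=colour(p,(288,200,316,224),(0,90,40),(9,255,255));print('esc',u,v,k,px2w(p,u,v,.012))
for c in [(180,178),(204,175),(187,214),(207,211),(384,153),(407,150),(386,194),(409,193),(195,190),(396,172)]: print(c,px2w(p,*c,.036)[:2])
f=cv2.resize(p['frame'][130:260,160:440],None,fx=2.8,fy=2.8,interpolation=cv2.INTER_CUBIC);cv2.imwrite('pics/crop.png',f[:,:,::-1])
print(shift([.467,.218,.15]),tool()[1].as_matrix().round(3))
E
```

```text
pad_a 197.89333333333335 233.85333333333332 150 [0.4594141  0.21998899 0.044     ]
pad_b 401.12179487179486 213.6153846153846 156 [ 0.50280587 -0.25152108  0.044     ]
esc 302.23809523809524 212.0952380952381 21 [ 0.50844207 -0.02403033  0.012     ]
(180, 178) [0.59097917 0.26410763]
(204, 175) [0.59752202 0.20720181]
(187, 214) [0.50589479 0.24746442]
(207, 211) [0.5125723  0.20020802]
(384, 153) [ 0.64502145 -0.21613136]
(407, 150) [ 0.65148592 -0.26979579]
(386, 194) [ 0.5488634  -0.21921896]
(409, 193) [ 0.55072288 -0.27260554]
(195, 190) [0.56228065 0.22853807]
(396, 172) [ 0.60011835 -0.24331199]
[ 0.5042 -0.6819  0.1063] [[ 0.974  0.226 -0.   ]
 [ 0.226 -0.974 -0.   ]
 [-0.     0.    -1.   ]]
```

View pics/crop.png

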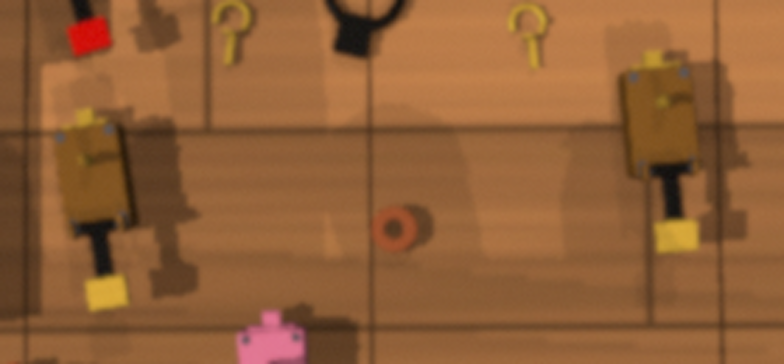

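```bash
python3 -m jog '[0.5,-0.685,0,0,0,0,1, 0.5,-0.685,0,0,0,0,1, 0.5,-0.685,0,0,0,0,1, 0.5,-0.685,0,0,0,0,1, 0.5,-0.685,0,0,0,0,1, 0.5,-0.685,0,0,0,0,1, 0.5,-0.685,0,0,0,0,1, 0.5,-0.685,0,0,0,0,1, 0.5,-0.685,0,0,0,0,1, 0.5,-0.685,0,0,0,0,1, 0.5,-0.685,0,0,0,0,1, 0.5,-0.685,0,0,0,0,1, 0.5,-0.685,0,0,0,0,1, 0.5,-0.685,0,0,0,0,1, 0.5,-0.685,0,0,0,0,1, 0.5,-0.685,0.06,0,0,0,1, 0.5,-0.685,0.12,0,0,0,1, 0.5,-0.685,0.13,0,0,0,1, 0.5,-0.685,0.13,0,0,0,1]'
python3 - <<'E'
from h import *
p=camera('wrist');save(p,'w1.png');print(get_obs()['wrist_force'],tool()[0],get_obs()['opening'],p['mtx'],p['extrinsics'])
print([(np.round(d['xyz'],3).tolist(),round(d['confidence'],2)) for d in spot_in(p,'pad_a')])
print(w2px(p,[.46,.22,.044],True))
E
```

```text
time_s: 2.98
eef_pos: [0.4627, 0.2195, 0.1272]
eef_rot: [0.0, 0.994, 0.113, 0.0]
wrist_force: [0.4, -0.5, 0.7]
opening: -0.001
grasp_force: 0.0
[0.26378621 0.21130171 0.83355455] [0.46374888 0.21993439 0.12843946] -0.0002918804081038508 [[325.1922621    0.         272.87600213]
 [  0.         325.1922621  209.00299191]
 [  0.           0.           1.        ]] [[ 2.23653851e-01  9.25034761e-01  3.07066192e-01  5.41293906e-01]
 [-9.74668421e-01  2.12054091e-01  7.10952260e-02  2.37980409e-01]
 [ 6.50913156e-04 -3.15188441e-01  9.49028884e-01  2.45369506e-01]
 [ 0.00000000e+00  0.00000000e+00  0.00000000e+00  1.00000000e+00]]
[([0.468, 0.217, 0.041], 0.77), ([0.481, 0.224, 0.046], 0.63)]
[271.69926165 232.21895229]
```

View pics/w1.png

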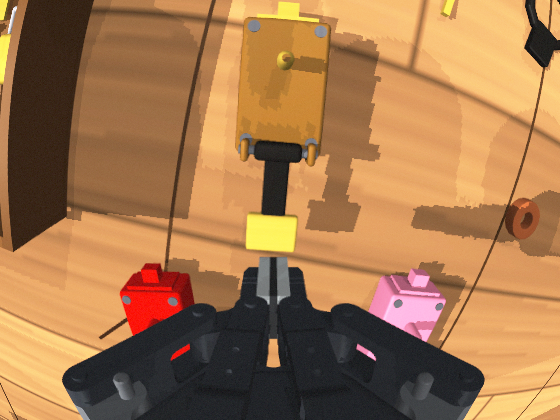

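The pad is at (271,231), within a pixel or two of where the calibration put it (272,232). The stud is at (285,62) and the copper ring at (521,217). I'll now descend to just above the pad.

```bash
python3 -m jog '[-0.003,-0.001,0.03,0,0,0,1, -0.003,-0.001,0.05,0,0,0,1, -0.003,-0.001,0.052,0,0,0,1, -0.003,-0.001,0.052,0,0,0,1,-0.003,-0.001,0.052,0,0,0,1]'; python3 -m jog '[0,0,0.001,0,0,0,1, 0,0,0.002,0,0,0,1, 0,0,0.003,0,0,0,1, 0,0,0.003,0,0,0,1]'
```

```text
time_s: 3.7
eef_pos: [0.4603, 0.2206, 0.0759]
eef_rot: [-0.0, 0.994, 0.114, 0.001]
wrist_force: [-0.3, 0.3, -0.7]
opening: 0.006
grasp_force: 0.0
time_s: 4.2
eef_pos: [0.459, 0.2203, 0.0711]
eef_rot: [0.0, 0.994, 0.114, -0.0]
wrist_force: [-0.4, -0.4, -0.7]
opening: 0.001
grasp_force: 0.0
```

```bash
for i in 1 2; do python3 -m jog '[0,0,0.001,0,0,0,1, 0,0,0.002,0,0,0,1, 0,0,0.002,0,0,0,1]' | grep -E 'eef_pos|force: \['; done; python3 -m jog '[0,0,0.001,0,0,0,1, 0,0,0.001,0,0,0,1]'| grep -E 'eef_pos|force: \['
```

```text
eef_pos: [0.459, 0.2203, 0.0692]
wrist_force: [0.0, 0.3, 0.6]
eef_pos: [0.4591, 0.2204, 0.0675]
wrist_force: [-1.6, -0.1, 4.8]
eef_pos: [0.4591, 0.2204, 0.0664]
wrist_force: [-2.1, -0.1, 6.2]
```

```bash
python3 -m jog '[0,0,0.001,0,0,0,1, 0,0,0.001,0,0,0,1]'| grep -E 'eef_pos|force: \['
```

```text
eef_pos: [0.4591, 0.2204, 0.0655]
wrist_force: [-2.5, -0.3, 6.7]
```

```bash
python3 -m jog '[0,0,0.001,0,0,0,1, 0,0,0.001,0,0,0,1]'| grep -E 'eef_pos|force: \['
```

```text
eef_pos: [0.4591, 0.2204, 0.0645]
wrist_force: [-3.1, -0.6, 7.1]
```

The slope has dropped below 2.5 N/mm, so the lever is turning. I'll keep going in small steps.

```bash
python3 -m jog '[0,0,0.001,0,0,0,1, 0,0,0.002,0,0,0,1, 0,0,0.002,0,0,0,1]'| grep -E 'eef_pos|force: \['
```

```text
eef_pos: [0.4591, 0.2204, 0.0626]
wrist_force: [-2.1, -0.6, 8.0]
```

```bash
python3 -m jog '[0,0,0.001,0,0,0,1, 0,0,0.002,0,0,0,1, 0,0,0.002,0,0,0,1]'| grep -E 'eef_pos|force: \['
```

```text
eef_pos: [0.4592, 0.2204, 0.0602]
wrist_force: [-0.4, 0.0, 1.6]
```

```bash
python3 -m jog '[0,0,0.001,0,0,0,1, 0,0,0.002,0,0,0,1, 0,0,0.002,0,0,0,1]'| grep -E 'eef_pos|force: \['
```

```text
eef_pos: [0.4589, 0.2203, 0.058]
wrist_force: [0.0, 0.5, -0.3]
```

```bash
python3 -m jog '[0,0,-0.03,0,0,0,1, 0,0,-0.07,0,0,0,1, 0,0,-0.07,0,0,0,1, 0,0,-0.07,0,0,0,1]'|grep eef_pos
python3 - <<'E'
from h import *
p=camera('wrist');cv2.imwrite('pics/w2.png',cv2.resize(p['frame'][0:290,150:400],None,fx=2,fy=2)[:,:,::-1])
print(w2px(p,[.46,.22,.044],True),w2px(p,[.46,.22,.028],True))
E
```

```text
eef_pos: [0.4588, 0.2203, 0.1279]
[274.07287995 226.70997283] [273.98366626 218.48519049]
```

View pics/w2.png

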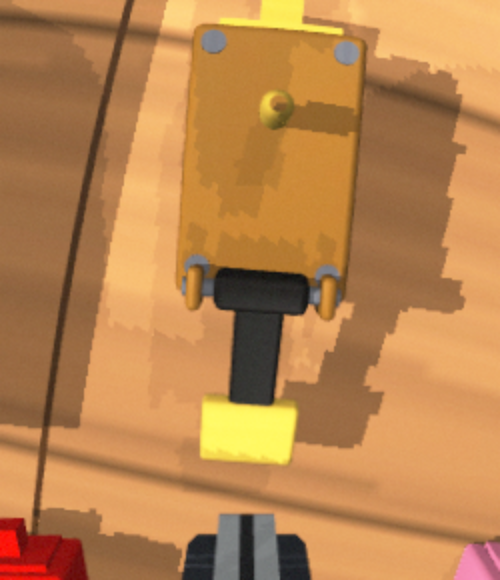

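The lock_a pad sits at about (274,216) in the full frame, matching the prediction for a clicked-down pad, so lock_a is sound and stayed down. Next is lock_b.

```bash
python3 - <<'E'
from h import *
p=camera('wrist');print('stud tip a',fish2w(p,150+138,54,.058))
E
python3 -m jog '[-0.064,0.469,0,0,0,0,1, -0.064,0.469,0,0,0,0,1, -0.064,0.469,0,0,0,0,1, -0.064,0.469,0,0,0,0,1, -0.064,0.469,0,0,0,0,1, -0.064,0.469,0,0,0,0,1, -0.064,0.469,0,0,0,0,1, -0.064,0.469,0,0,0,0,1, -0.064,0.469,0,0,0,0,1, -0.064,0.469,0,0,0,0,1, -0.064,0.469,0,0,0,0,1]'
python3 - <<'E'
from h import *
p=camera('wrist');cv2.imwrite('pics/w3.png',cv2.resize(p['frame'][0:290,150:400],None,fx=2,fy=2)[:,:,::-1])
print(w2px(p,[.503,-.2515,.044],True))
print([(np.round(d['xyz'],3).tolist(),round(d['confidence'],2)) for d in spot_in(p,'pad_b')])
E
```

```text
stud tip a [0.56745392 0.23684826 0.058     ]
time_s: 8.8
eef_pos: [0.5024, -0.2493, 0.1277]
eef_rot: [-0.001, 0.993, 0.114, -0.001]
wrist_force: [0.1, 0.4, 0.4]
opening: -0.002
grasp_force: 0.0
[276.74664958 228.17074307]
[([0.514, -0.25, 0.045], 0.69)]
```

View pics/w3.png

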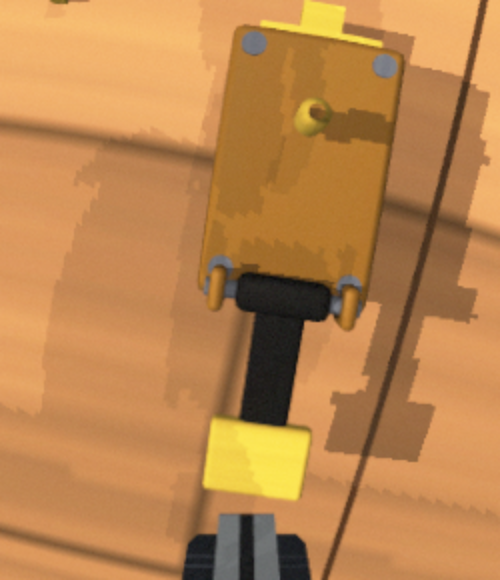

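The pad is at (279,229) in the full frame, so I shift about 3 mm along tool y and descend.

```bash
python3 -m jog '[0,0.003,0.03,0,0,0,1, 0,0.003,0.05,0,0,0,1, 0,0.003,0.055,0,0,0,1, 0,0.003,0.055,0,0,0,1,0,0.003,0.055,0,0,0,1]'| grep -E 'eef_pos|force: \['; for i in 1 2 3; do python3 -m jog '[0,0,0.001,0,0,0,1, 0,0,0.002,0,0,0,1, 0,0,0.002,0,0,0,1]' | grep -E 'eef_pos|force: \['; done
```

```text
eef_pos: [0.504, -0.2542, 0.0744]
wrist_force: [0.9, 0.3, 0.8]
eef_pos: [0.5033, -0.2539, 0.0713]
wrist_force: [-0.1, 0.2, 0.5]
eef_pos: [0.5034, -0.254, 0.0694]
wrist_force: [-1.0, -0.5, 1.4]
eef_pos: [0.5033, -0.2541, 0.0677]
wrist_force: [-2.5, 0.5, 6.5]
```

```bash
python3 -m jog '[0,0,0.001,0,0,0,1, 0,0,0.001,0,0,0,1]'| grep -E 'eef_pos|force: \['
```

```text
eef_pos: [0.5033, -0.2541, 0.0669]
wrist_force: [-3.6, 1.7, 8.6]
```

```bash
python3 -m jog '[0,0,0.001,0,0,0,1, 0,0,0.001,0,0,0,1]'| grep -E 'eef_pos|force: \['
```

```text
eef_pos: [0.5033, -0.2541, 0.0662]
wrist_force: [-4.6, 1.2, 9.9]
```

The force is about 11 N and still climbing at the tongue's own stiffness, with no click. lock_b is the stiff one, so I ease off.

```bash
python3 -m jog '[0,0,0,0,0,0,1, 0,0,-0.02,0,0,0,1, 0,0,-0.06,0,0,0,1, 0,0,-0.1,0,0,0,1, 0,0,-0.1,0,0,0,1]'| grep -E 'eef_pos|force: \['
python3 - <<'E'
from h import *
p=camera('top')
u,v,k=colour(p,(390,204,414,222),(20,120,120),(35,255,255));print('pad_b',u,v,k)
u,v,k=colour(p,(185,222,210,243),(20,120,120),(35,255,255));print('pad_a',u,v,k)
w=np.array([.5085,-.024]);print(tool()[0],shift([w[0],w[1],.13]))
E
```

```text
eef_pos: [0.5054, -0.2553, 0.1689]
wrist_force: [0.2, -0.7, 0.3]
pad_b 398.9230769230769 210.05128205128204 39
pad_a 199.31578947368422 232.5563909774436 133
[ 0.50425924 -0.25448052  0.16675175] [ 0.0561 -0.2237  0.0363]
```

```bash
python3 -m jog '[0.056,-0.224,0.03,0,0,0,0.3, 0.056,-0.224,0.03,0,0,0,0, 0.056,-0.224,0.03,0,0,0,0, 0.056,-0.224,0.03,0,0,0,0, 0.056,-0.224,0.03,0,0,0,0, 0.056,-0.224,0.03,0,0,0,0, 0.056,-0.224,0.03,0,0,0,0]'
python3 - <<'E'
from h import *
p=camera('wrist');save(p,'w4.png')
print(w2px(p,[.5085,-.024,.014],True))
print([(np.round(d['xyz'],3).tolist(),round(d['confidence'],2)) for d in spot_in(p,'escutcheon')])
E
```

```text
time_s: 12.7
eef_pos: [0.5074, -0.0242, 0.135]
eef_rot: [0.0, 0.994, 0.113, -0.0]
wrist_force: [-0.4, 0.5, -0.6]
opening: 1.0
grasp_force: 0.0
[273.22716686 209.12128647]
[([0.515, -0.022, 0.015], 0.58), ([0.665, 0.01, 0.01], 0.56), ([0.591, -0.236, 0.035], 0.41)]
```

View pics/w4.png

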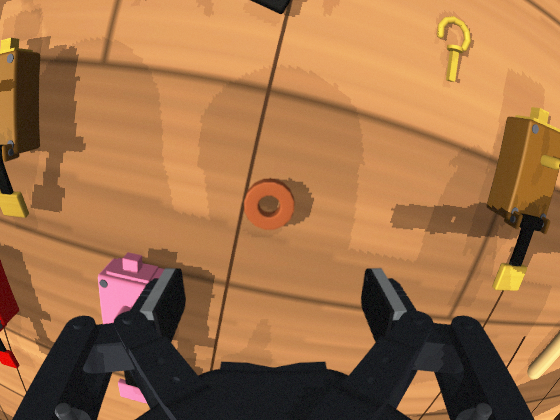

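The ring sits clear of everything with its hole at about (268,206). I'll compute its offset.

```bash
python3 - <<'E'
from h import *
p=camera('wrist')
f=p['frame'][175:235,238:300];h=cv2.cvtColor(f,cv2.COLOR_RGB2HSV)
m=cv2.inRange(h,np.array([4,150,90]),np.array([9,255,255]))
c=max(cv2.findContours(m,cv2.RETR_EXTERNAL,cv2.CHAIN_APPROX_NONE)[0],key=cv2.contourArea);(u,v),r=cv2.minEnclosingCircle(c)
print(h[30,30-12],h[5,5],u+238,v+175,r)
for z in(.014,.010):
  w=fish2w(p,u+238,v+175,z);print(w,shift([w[0],w[1],.024]))
print(fish2w(p,268,206,.014))
E
```

```text
[ 10 187 183] [ 14 150 207] 254.5 218.0 4.031229019165039
[ 0.49812482 -0.01135816  0.014     ] [-0.0062 -0.0145  0.1113]
[ 0.49665547 -0.01144934  0.01      ] [-0.0077 -0.0148  0.1113]
[ 0.5101221  -0.01952883  0.014     ]
```

```bash
python3 -m jog '[0.004,-0.003,0.05,0,0,0,0, 0.004,-0.003,0.09,0,0,0,0, 0.004,-0.003,0.108,0,0,0,0, 0.004,-0.003,0.111,0,0,0,0, 0.004,-0.003,0.111,0,0,0,0.2, 0.004,-0.003,0.111,0,0,0,0.4, 0.004,-0.003,0.111,0,0,0,0.7, 0.004,-0.003,0.111,0,0,0,1, 0.004,-0.003,0.111,0,0,0,1, 0.004,-0.003,0.111,0,0,0,1, 0.004,-0.003,0.111,0,0,0,1, 0.004,-0.003,0.111,0,0,0,1]'
```

```text
time_s: 14.35
eef_pos: [0.5116, -0.0194, 0.026]
eef_rot: [0.0, 0.994, 0.114, 0.001]
wrist_force: [-2.5, 0.3, 9.7]
opening: 0.44
grasp_force: 58.9
```

```bash
python3 -m jog '[0,0,-0.06,0,0,0,1, 0,0,-0.104,0,0,0,1, 0.045,-0.12,-0.104,0,0,0,1, 0.092,-0.237,-0.104,0,0,0,1, 0.092,-0.237,-0.104,0,0,0,1, 0.092,-0.237,-0.104,0,0,0,1, 0.092,-0.237,-0.104,0,0,0,1, 0.092,-0.237,-0.104,0,0,0,1, 0.092,-0.237,-0.104,0,0,0,1]'
python3 - <<'E'
from h import *
p=camera('wrist');cv2.imwrite('pics/w5.png',cv2.resize(p['frame'][0:320,150:400],None,fx=1.8,fy=1.8,interpolation=cv2.INTER_CUBIC)[:,:,::-1])
t,r=tool();print(t,w2px(p,r.apply([0,0,.010])+t,True),w2px(p,[.5675,.2368,.058],True))
E
```

```text
time_s: 15.48
eef_pos: [0.5466, 0.2311, 0.1283]
eef_rot: [0.0, 0.994, 0.113, -0.0]
wrist_force: [-0.3, 0.3, 0.5]
opening: 0.436
grasp_force: 60.5
[0.5466853  0.23097916 0.12834613] [273.76559854 287.4152959 ] [271.76116034 203.44746652]
```

View pics/w5.png

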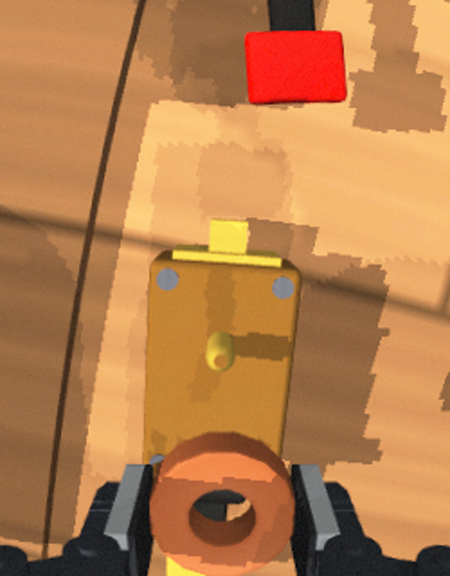

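The ring is held level, hole at about (274,284) in the full frame. The stud tip is at about (272,200) and its foot at about (272,190). I'll compute the offset.

```bash
python3 - <<'E'
from h import *
p=camera('wrist');t,r=tool()
g=lambda x,y:(150+x/1.8,y/1.8)
s=[fish2w(p,*g(220,361),.058),fish2w(p,*g(219,343),.036)]
zt=t[2]-.011
ring=fish2w(p,*g(223,511),zt)
print('stud',s,'ring',ring,'tcp',t)
for q in s: print((r.inv().apply(q-ring)).round(4))
# other edge check: outer ring extent predicted around TCP
for a in np.linspace(0,2*np.pi,8,endpoint=False):
    w=r.apply([.02*np.cos(a),.02*np.sin(a),.011])+t; k=w2px(p,w,True);print(((k-[150,0])*1.8).round(0),end=' ')
E
python3 - <<'E'
from h import *
p=camera('top');f=cv2.resize(p['frame'][140:260,140:260],None,fx=4,fy=4,interpolation=cv2.INTER_CUBIC);print(px2w(p,191,187,.05))
E
```

```text
stud [array([0.56945862, 0.23679172, 0.058     ]), array([0.56968394, 0.23725095, 0.036     ])] ring [0.54808266 0.23107393 0.11737403] tcp [0.54677486 0.23096346 0.12837403]
[ 0.0221 -0.0008  0.0594]
[ 0.0224 -0.0012  0.0814]
[222. 446.] [279. 467.] [299. 514.] [275. 559.] [222. 576.] [170. 559.] [145. 515.] [165. 467.] [0.56847586 0.23471719 0.05      ]
```

```bash
python3 -m jog '[0.022,-0.001,0,0,0,0,1, 0.022,-0.001,0.02,0,0,0,1, 0.022,-0.001,0.035,0,0,0,1, 0.022,-0.001,0.042,0,0,0,1, 0.022,-0.001,0.048,0,0,0,1, 0.022,-0.001,0.052,0,0,0,1, 0.022,-0.001,0.052,0,0,0,1]'
```

```text
time_s: 16.5
eef_pos: [0.5679, 0.2384, 0.0763]
eef_rot: [0.0, 0.994, 0.114, 0.0]
wrist_force: [0.1, 0.3, 0.1]
opening: 0.44
grasp_force: 60.5
```

```bash
python3 -m jog '[0,0,0.003,0,0,0,1, 0,0,0.006,0,0,0,1, 0,0,0.009,0,0,0,1, 0,0,0.01,0,0,0,1, 0,0,0.01,0,0,0,1]'| grep -E 'eef_pos|force: \['; for i in 1 2; do python3 -m jog '[0,0,0.001,0,0,0,1, 0,0,0.002,0,0,0,1, 0,0,0.002,0,0,0,1]'| grep -E 'eef_pos|force: \['; done
```

```text
eef_pos: [0.5679, 0.2384, 0.0662]
wrist_force: [-0.6, -0.6, -0.5]
eef_pos: [0.5678, 0.2384, 0.0642]
wrist_force: [0.6, 0.2, -0.4]
eef_pos: [0.5679, 0.2384, 0.0622]
wrist_force: [0.5, 0.5, -1.0]
```

```bash
for i in 1 2; do python3 -m jog '[0,0,0.001,0,0,0,1, 0,0,0.001,0,0,0,1]'| grep -E 'eef_pos|force: \['; done
```

```text
eef_pos: [0.5679, 0.2384, 0.0621]
wrist_force: [-2.6, -0.6, 5.9]
eef_pos: [0.5679, 0.2384, 0.0621]
wrist_force: [-5.3, -2.0, 12.7]
```

Contact came at TCP z = 0.062. That is 36 mm above the grasp height, so the ring is seated on the case. I relieve the load, release and rise.

```bash
python3 -m jog '[0,0,-0.002,0,0,0,1, 0,0,-0.002,0,0,0,0.5, 0,0,-0.002,0,0,0,0.3, 0,0,-0.002,0,0,0,0, 0,0,-0.002,0,0,0,0, 0,0,-0.002,0,0,0,0, 0,0,-0.03,0,0,0,0, 0,0,-0.08,0,0,0,0, -0.03,0,-0.1,0,0,0,0, -0.03,0,-0.1,0,0,0,0, -0.03,0,-0.1,0,0,0,0]'
python3 - <<'E'
from h import *
p=camera('wrist');cv2.imwrite('pics/w6.png',cv2.resize(p['frame'][60:360,140:440],None,fx=1.9,fy=1.9,interpolation=cv2.INTER_CUBIC)[:,:,::-1])
for z,rad in((.05,.02),(.036,.02)):print([np.round((w2px(p,[.5695+rad*np.cos(a),.237+rad*np.sin(a),z],True)-[140,60])*1.9).tolist() for a in(0,1.57,3.14,4.71)])
E
```

```text
time_s: 19.75
eef_pos: [0.5387, 0.2316, 0.1599]
eef_rot: [0.0, 0.994, 0.114, -0.0]
wrist_force: [-0.4, -0.1, -0.4]
opening: 0.998
grasp_force: 0.0
[[270.0, 166.0], [206.0, 205.0], [246.0, 266.0], [309.0, 229.0]]
[[269.0, 161.0], [208.0, 199.0], [246.0, 256.0], [306.0, 221.0]]
```

View pics/w6.png

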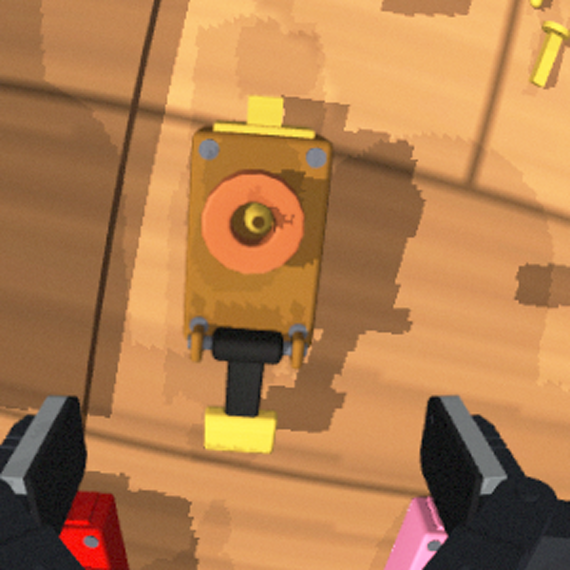

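The ring lies flat on lock_a's case around the stud: ring centre (253,221), stud tip (258,220), about 2 mm apart. I'll check the pad height numerically, then hand in.

```bash
python3 - <<'E'
from h import *
p=camera('wrist')
up,dn=[w2px(p,[.46,.22,z],True) for z in(.044,.028)];m=np.array([140+240/1.9,60+430/1.9]);print(m,up,dn)
if abs(m[1]-dn[1])<abs(m[1]-up[1]): print(hand_in())
E
```

```text
[266.31578947 286.31578947] [265.70946814 299.78761197] [266.04104455 289.86627761]
the job is handed in; nothing more can be done
None
```

I tested both latches and handed the job in: lock_a clicked at about 8 N and stayed down, and lock_b had not clicked at about 11 N, so I eased off; the copper escutcheon now lies flat over lock_a's stud.

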